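Wedge a carving blank tight in its hold-down jig

TASK

Get the carving blank ready for work: slide it along the jig until its far end is against the end stop, then lay the tapered wooden wedge on it and push the thin end in under the crossbar until the wedge jams tight and the blank is held by it. A firm push of about 20 N is enough; do not ram it, the bar and the blank must not be overstrained. Let go, leave the wedge jammed in place, and do not disturb the offcut, mallet and chisel.

Things in the scene. Friction and masses are not known exactly. Their poses are not given: they have to be found in the camera images.
- jig: Hold-down jig, fixed to the bench: plywood base board 350 x 230 x 12 mm (its x from -190 to +160 mm) with an end stop and, over it, a wooden crossbar on two steel studs. Origin on the bench top, on the board's middle line; x runs along the board towards the stop, z up. The bar's height differs each time and this pose does not tell it.
- stop_face (a point): Centre of the near face of the end stop, a batten 28 x 150 x 20 mm on the base board: at jig x = +130 mm, y = 0, 22 mm above the bench; axes as the jig's.
- bar_mouth (a point): Point at jig x = +45 mm, y = 0, z = 32 mm (top of the blank), plumb below the crossbar's near lower edge; the wedge goes in here towards jig +x. The bar is 30 (x) x 200 (y) x 22 mm high; its underside is 12 to 20 mm above the blank, unknown. Springs let it rise 1 mm per 10 N (8 mm at most). Axes as the jig's.
- stud_top (a point): Top of the left stud (jig y = +80 mm, x = +60 mm; the right one is at y = -80 mm), 96 mm above the bench; studs 10 mm thick, with nuts 20 mm and wing nuts 36 mm wide. The wedge should press on the sprung bar with about 8 N (4 to 20 is tight, over 28 overstrains it); a steady 20 N push along x on its thick end leaves 6 to 11 N.
- blank: Loose board of pale wood, the carving blank, 240 x 100 x 20 mm, about 0.3 kg, lying flat on the jig's base board under the crossbar (its top 32 mm above the bench), at first 20 to 40 mm short of the end stop. Origin: centre of its underside; x along its length towards the stop, z up. Sliding it takes 1 to 3 N.
- blank_front (a point): Middle of the blank's far end face (towards the end stop), at half thickness.
- blank_rear (a point): Middle of the blank's near end face (away from the stop), at half thickness, 22 mm above the bench; push here.
- wedge: Loose tapered wedge of dark wood, 80 g, 120 mm long (x), 36 mm wide; flat underside, top sloping evenly from 29 mm high at the thick end (x = -60 mm) to 5 mm at the thin end (x = +60 mm). Origin: centre of its underside; x to the thin end. At first flat on the bench, left or right of the jig. Wood friction 0.5 to 0.7: it stays in once jammed.
- wedge_tip (a point): Middle of the wedge's thin end, on its underside.
- wedge_back (a point): Middle of the wedge's thick end face, 14.5 mm above its underside.
- offcut: Bystander: plain rectangular offcut of dark wood 120 x 36 x 29 mm without taper, loose, flat on the bench on the other side of the jig from the wedge. Origin: centre of its underside.
- mallet: Bystander: wooden mallet lying on the bench beyond the offcut or wedge on the right; head 75 x 120 x 70 mm, handle 26 mm thick and about 180 mm long to its -x side. Origin 60 mm from the middle of the head along -x, on the bench.
- chisel: Bystander: carving chisel lying on the bench far left, 260 mm long, 28 mm thick handle to its -x side. Origin near the middle of its length, on the bench.

How it is judged:
By the outcome, as a careful person would: the job done as asked, in the order asked, and still so for the second after the job is handed in, with the robot touching nothing.
It also fails if it takes over 70 s, if anything falls off the work surface, if the arm or the gripper's body presses on something with over 40 N, if the wrist force passes 120 N, or if a joint passes its speed limit or range.

ROBOT

A 6-joint arm with a two-finger parallel gripper is mounted at the origin on the work surface. World frame = base frame: x ahead of the robot, y to its left, z up, the work surface at z = 0. Lengths are in m, angles in rad, forces in N, time in s.
With the tool pointing down it reaches from about 0.3 to 0.775 m from the base axis. Payload 14.6 kg.
Tool frame: the origin (TCP) lies midway between the tips of the shut fingers; the grasp point (between the pads) lies 19 mm behind it (ctrl.pinch_z is the distance from the TCP to the grasp point, in m); z points along the fingers, y is the line along which they close (so a half turn about z gives the same grasp; the last joint's range is limited). The gripper opens to 94 mm and grips with 3 to 60 N. Pads are 16 mm wide; open, the fingers measure 119 mm over their backs; the gripper's body (75 mm by 177 mm) begins 78 mm behind the grasp point.
Start: joints at [1.24, 0.3, 1.521, -0, 1.321, -0.067], TCP at [0.143, 0.531, 0.205] pointing down, gripper open.
Joint ranges: [-3.03, 3.03], [-0.79, 2.21], [0.23, 2.52], [-1.04, 4.18], [0, 3.07], [-2.55, 2.55]. Speed limits (rad/s): [2.22, 2.22, 2.57, 3.14, 3.14, 3.14].

INTERFACE

Orientations are given as [roll, pitch, yaw] about the fixed x, y, z axes, in that order (R = Rz(yaw) Ry(pitch) Rx(roll)).
In Python, from station import ctrl gives the robot as it stands.
- The arm moves only by the tool jog_arm, never from a script. Its argument "motion" is a list of rows, each a list of 7 numbers: the shift along the tool's x, y, z in m, then the turn, a rotation vector about the tool's x, y, z in rad, then the opening, from -1 (shut) to 1 (fully open). In form: [[tx, ty, tz, rx, ry, rz, gripper], ...]. A call has 1 to 5 rows; each row shifts and turns the commanded pose from where the row before left it, along the tool's axes as they then stand; what a row does not reach is not made up. A row lasts 1/10 s, in which the tool goes at most 50 mm and 8.59 degrees, less where a joint would pass 70% of its speed; a pose out of reach is approached as far as the arm can. A call is refused whole if a number of a shift passes 0.05 or a number of a turn 0.15, either way. A call with a gripper value outside its range is refused whole. The fingers move at their own pace and stop on an object; "squeeze" is the grip in N (left out, the last holds). Time passes only in rows, so rows that do not move let the fingers close. It gives the time, the measured TCP pose, the force, the opening and the grip force at its end, in the units of the state.
- ctrl.get_obs(): the state, without advancing time (a new reading comes with each control period).
- ctrl.camera(name): name is "side" or "top" or "wrist"; returns the picture (480x640x3 uint8, red, green, blue); there is no depth.
- ctrl.camera_model(name): a dict with "intrinsics" (3x3 intrinsics, pixels), "rvec" (rotation vector, rad) and "tvec" (3), from world to camera coordinates, as OpenCV has them. Camera axes: x right, y down, z forward; pixel columns grow to the right and rows downward; lengths in m; the calibration is good to about 2 mm. The wrist camera is an equidistant fisheye: a pixel r from the principal point sees the ray r / f radians off the axis. A picture is of the moment at which its call begins: read the wrist's pose just before it. camera_model takes no time and is no camera call; for the wrist camera it gives the pose at the moment of the call.
- ctrl.hand_in(): hands the job in; it is judged then, once.
The state is a dict: "time_s": time; "qpos": joint angles; "joint_vel": joint speeds; "tau": joint torques, N m; "ee_pos": TCP position; "eef_rot": TCP orientation; "force": force on the tool from outside, world axes, zero at the start; "moment": the same for the moment, N m; "grip_width": finger opening in m; "grip_force": force on a finger pad.
Only numpy, scipy, OpenCV 4.12 (cv2) and the standard library are available. Lean on these libraries where they do the work, as an engineer would, in place of code of your own. Each camera call takes 0.05 s, during which the arm holds its last target. There are 200 camera calls.

## Working session

There is one attempt and no reset: what is moved stays moved. The work goes in short steps, Python scripts to look and compute and a tool call to move; the robot and the scene stay as the last step left them, time stands still between calls to the robot, and variables do not carry over. Pictures are saved under pics/ and viewed, at most 10 in all, crops included, and the job is handed in when it is done.

Besides the shell and the picture viewer there is one more tool, called after "Emit:" as name(argument=value, ...), one argument or row to a line, values as JSON. jog_arm: Moves the arm, as the interface text tells. Its arguments: {"type":"object","properties":{"motion":{"type":"array"},"squeeze":{"type":"number"}},"required":["motion"]}

```bash
mkdir -p pics; ls
python3 - <<'E'
from station import ctrl
import cv2,numpy as np
o=ctrl.get_obs()
print({k:np.round(v,3) for k,v in o.items()},ctrl.pinch_z)
for n in("top","side"):
    im=ctrl.camera(n);cv2.imwrite(f"pics/{n}0.png",im[:,:,::-1])
    m=ctrl.camera_model(n);R=cv2.Rodrigues(np.array(m["rvec"]))[0];print(n,np.round(-R.T@np.array(m["tvec"]).ravel(),3),np.round(R,2).tolist(),m["intrinsics"])
E
```

```text
pics
{'time_s': np.float64(0.0), 'qpos': array([ 1.24 ,  0.3  ,  1.522, -0.   ,  1.321, -0.067]), 'joint_vel': array([ 0.   ,  0.001,  0.002, -0.   , -0.   , -0.002]), 'tau': array([ 2.0000e-03, -5.3181e+01, -3.5274e+01,  7.1000e-02,  2.4000e-02,
       -0.0000e+00]), 'ee_pos': array([0.143, 0.531, 0.205]), 'eef_rot': array([-3.14 , -0.   ,  2.878]), 'force': array([-0.173, -1.026, -0.763]), 'moment': array([ 0.009,  0.036, -0.01 ]), 'grip_force': np.float64(0.0), 'grip_width': np.float64(0.094)} 0.0188
top [ 0.534 -0.016  1.149] [[0.02, -1.0, -0.02], [-1.0, -0.02, -0.04], [0.04, 0.02, -1.0]] [[436.58974211   0.         313.30419062]
 [  0.         436.58974211 238.11983218]
 [  0.           0.           1.        ]]
side [ 0.27  -0.895  0.617] [[0.95, -0.33, -0.0], [-0.16, -0.46, -0.87], [0.28, 0.83, -0.49]] [[566.70645754   0.         317.84559639]
 [  0.         566.70645754 238.92705557]
 [  0.           0.           1.        ]]
```

View pics/top0.png

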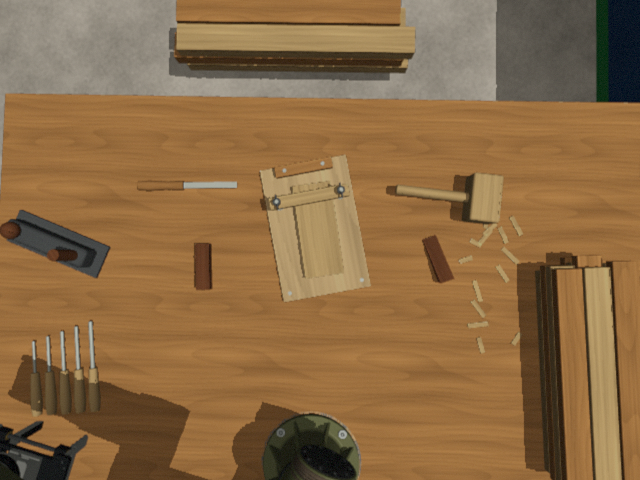

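View pics/side0.png

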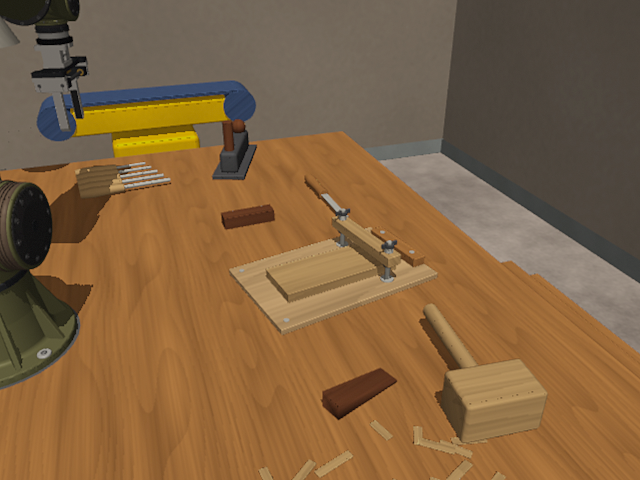

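The top view shows the jig at about (315,228). The blank's near end is at (322,277) and the bar runs (275,202)-(341,189). There are dark blocks at (203,266) and (438,260). In the side view the right block (360,392) tapers towards +x, so it is the wedge; the left one is the offcut. Next I measure.

```bash
cat > h.py <<'E'
import cv2,numpy as np
from station import ctrl
def cam(n):
    m=ctrl.camera_model(n);R=cv2.Rodrigues(np.array(m["rvec"]))[0];t=np.array(m["tvec"]).ravel()
    return np.array(m["intrinsics"]),R,t
def ray(M,px,fish=False):
    K,R,t=M
    d=np.array([(px[0]-K[0,2])/K[0,0],(px[1]-K[1,2])/K[1,1]])
    if fish:
        th=np.hypot(*d); d=np.r_[d/max(th,1e-9)*np.sin(th),np.cos(th)]
    else: d=np.r_[d,1]
    return -R.T@t,R.T@d
def onz(M,px,z,fish=False):
    c,d=ray(M,px,fish); return (c+d*(z-c[2])/d[2])[:2]
def pix(M,p,fish=False):
    K,R,t=M;q=R@np.asarray(p,float)+t
    if fish:
        a=np.arctan2(np.hypot(q[0],q[1]),q[2]); u=q[:2]/np.hypot(q[0],q[1])*a
    else: u=q[:2]/q[2]
    return u*[K[0,0],K[1,1]]+[K[0,2],K[1,2]]
E
python3 - <<'E'
from h import *
im=cv2.imread("pics/top0.png");M=cam("top")
hsv=cv2.cvtColor(im,cv2.COLOR_BGR2HSV)
for p in[(203,260),(438,255),(320,240),(280,260),(250,260),(303,166),(300,198)]:print(p,hsv[p[1],p[0]])
m=((hsv[...,2]<130)&(hsv[...,1]>110)).astype(np.uint8)
for c in cv2.findContours(m,0,1)[0]:
    a=cv2.contourArea(c);r=cv2.minAreaRect(c)
    if 300<a<1500 and 200<r[0][1]<300 and 150<r[0][0]<500:
        print(a,r,[onz(M,p,.0).round(4).tolist() for p in cv2.boxPoints(r)])
cv2.imwrite("pics/c.png",cv2.resize(im[145:310,245:385],None,fx=3.6,fy=3.6,interpolation=cv2.INTER_CUBIC))
E
```

```text
(203, 260) [ 13 166 103]
(438, 255) [ 13 164  90]
(320, 240) [ 19 109 177]
(280, 260) [ 18 101 175]
(250, 260) [ 16 157 161]
(303, 166) [ 15 152 154]
(300, 198) [ 19 111 181]
783.5 ((202.39715576171875, 265.98980712890625), (46.3950080871582, 18.327308654785156), 88.53119659423828) [[0.557, 0.3238], [0.5593, 0.2752], [0.4372, 0.2683], [0.4348, 0.3167]]
784.5 ((434.9706115722656, 259.61767578125), (48.167579650878906, 20.51851463317871), 67.16634368896484) [[0.5738, -0.2652], [0.5958, -0.3143], [0.4807, -0.3642], [0.4589, -0.3153]]
1021.5 ((439.63604736328125, 204.75006103515625), (53.82965850830078, 101.82341766357422), 80.81116485595703) [[0.7175, -0.1816], [0.7656, -0.4448], [0.6259, -0.4681], [0.5777, -0.2063]]
```

View pics/c.png

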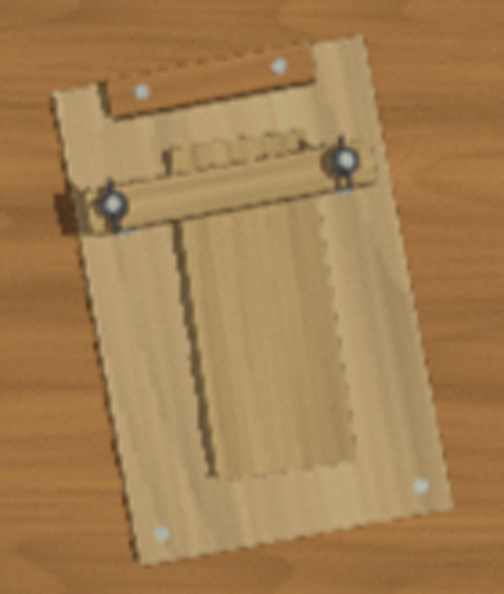

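The crop shows board corners (55,92), (362,36), (451,507), (140,565); blank near corners (215,478), (354,464); studs (113,204), (346,160); stop near edge (118,118)-(315,82). The blank is turned a few degrees relative to the jig.

Run:
```python
from h import *
M=cam("top")
f=lambda p,z:onz(M,(245+(p[0]+.5)/3.6-.5,145+(p[1]+.5)/3.6-.5),z)
B=[f(p,.012) for p in[(55,92),(362,36),(451,507),(140,565)]];print("board",np.round(B,4).tolist(),[np.linalg.norm(B[i]-B[i-1]).round(4) for i in range(4)])
ux=(B[0]+B[1]-B[2]-B[3]);ux/=np.linalg.norm(ux);uy=np.array([-ux[1],ux[0]])
uy2=B[0]+B[3]-B[1]-B[2];print("yaw",np.degrees(np.arctan2(ux[1],ux[0])),np.degrees(np.arctan2(-uy2[0],uy2[1])))
c=np.mean(B,0); o=c+ux*.015; print("jig",o)
J=lambda p:np.round([(p-o)@ux,(p-o)@uy],4)
S=[f(p,.096) for p in[(113,204),(346,160)]];print("studs",np.round(S,4).tolist(),[J(s) for s in S])
for n,p,z in[("nl",(215,478),.032),("nr",(354,464),.032),("l up",(180,222),.032),("r up",(325,205),.032),("fl",(165,148),.032),("fr",(300,130),.032),("stopL",(118,118),.032),("stopR",(315,82),.032)]:
    print(n,f(p,z).round(4),J(f(p,z)))
# wedge: tip/thick
im=cv2.imread("pics/top0.png")
cv2.imwrite("pics/w.png",np.hstack([cv2.resize(im[225:295,405:470],None,fx=6,fy=6,interpolation=cv2.INTER_CUBIC),cv2.resize(cv2.imread("pics/side0.png")[350:420,310:410],None,fx=4,fy=6,interpolation=cv2.INTER_CUBIC)]))
```

```text
board [[0.7519, 0.1488], [0.7971, -0.0742], [0.4566, -0.1447], [0.4098, 0.0784]] [np.float64(0.3493), np.float64(0.2276), np.float64(0.3477), np.float64(0.2279)]
yaw 11.667278318982419 11.654667519144322
jig [0.61857574 0.00510467]
studs [[0.6606, 0.0955], [0.6934, -0.0607]] [array([0.0594, 0.0801]), array([ 0.06  , -0.0796])]
nl [0.4747 0.0249] [-0.1369  0.0485]
nr [ 0.4868 -0.0733] [-0.1449 -0.0502]
l up [0.6563 0.0541] [0.0469 0.0403]
r up [ 0.6706 -0.0491] [ 0.0399 -0.0636]
fl [0.7092 0.066 ] [0.1011 0.0413]
fr [ 0.724  -0.0302] [ 0.0961 -0.0559]
stopL [0.7302 0.1002] [0.1285 0.0706]
stopR [ 0.7587 -0.0402] [ 0.1281 -0.0728]
```

View pics/w.png

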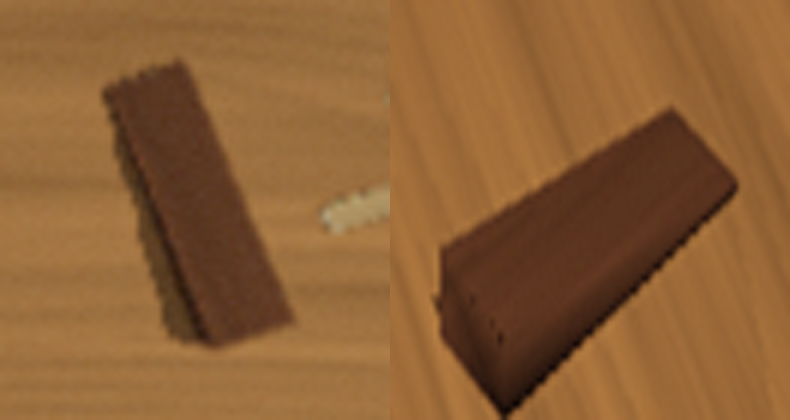

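```bash
cat >> h.py <<'E'
from scipy.spatial.transform import Rotation as Ro
O=np.array([.6186,.0051]);YAW=.2035
def jw(x,y):
    c,s=np.cos(YAW),np.sin(YAW);return O+[c*x-s*y,s*x+c*y]
def wj(p):
    c,s=np.cos(YAW),np.sin(YAW);d=np.asarray(p)[:2]-O;return np.array([c*d[0]+s*d[1],-s*d[0]+c*d[1]])
def plan(pos,yaw,n,start=None,g=1):
    """rows in tool axes from the start (p,yaw) to pos,yaw in n equal rows"""
    o=ctrl.get_obs();p=np.array(o["ee_pos"]);y0=o["eef_rot"][2]
    if start:p,y0=start
    d=(np.array(pos)-p)/n;dy=(yaw-y0)/n
    for i in range(n):
        R=Ro.from_euler("xyz",[np.pi,0,y0+i*dy])
        print([round(float(v),4) for v in R.inv().apply(d)]+[0,0,round(-dy,4),g],"" if (i+1)%5 else "\n")
def st():
    o=ctrl.get_obs();print("t",o["time_s"],"p",np.round(o["ee_pos"],4),"jig",wj(o["ee_pos"]).round(4),"rot",np.round(o["eef_rot"],4),"F",np.round(o["force"],1),"w",o["grip_width"],o["grip_force"],"q",np.round(o["qpos"],2))
E
python3 - <<'E'
from h import *
M=cam("top")
f=lambda p,z:onz(M,(405+(p[0]+.5)/6-.5,225+(p[1]+.5)/6-.5),z)
a,b,c,d=f((103,92),.005),f((183,60),.005),f((295,322),.029),f((210,347),.029)
u=(a+b-c-d)/2;print("wedge L",np.linalg.norm(u),np.linalg.norm(a-b),np.linalg.norm(c-d),"yaw",np.arctan2(u[1],u[0]),"centre",(a+b+c+d)/4,"thick",(c+d)/2)
p=jw(-.18,0);print(p);plan([*p,.16],YAW,20)
E
```

```text
wedge L 0.11750780750620865 0.037492032991020524 0.037539299472216056 yaw 0.3625517726186954 centre [ 0.53024736 -0.31664722] thick [ 0.47531276 -0.33748496]
[ 0.44231426 -0.0312777 ]
[-0.0218, -0.0232, 0.0022, 0, 0, np.float64(0.1337), 1] 
[-0.0247, -0.0201, 0.0022, 0, 0, np.float64(0.1337), 1] 
[-0.0271, -0.0167, 0.0022, 0, 0, np.float64(0.1337), 1] 
[-0.0291, -0.0129, 0.0022, 0, 0, np.float64(0.1337), 1] 
[-0.0306, -0.0089, 0.0022, 0, 0, np.float64(0.1337), 1] 

[-0.0315, -0.0047, 0.0022, 0, 0, np.float64(0.1337), 1] 
[-0.0318, -0.0005, 0.0022, 0, 0, np.float64(0.1337), 1] 
[-0.0316, 0.0037, 0.0022, 0, 0, np.float64(0.1337), 1] 
[-0.0308, 0.0079, 0.0022, 0, 0, np.float64(0.1337), 1] 
[-0.0295, 0.012, 0.0022, 0, 0, np.float64(0.1337), 1] 

[-0.0276, 0.0158, 0.0022, 0, 0, np.float64(0.1337), 1] 
[-0.0253, 0.0193, 0.0022, 0, 0, np.float64(0.1337), 1] 
[-0.0225, 0.0225, 0.0022, 0, 0, np.float64(0.1337), 1] 
[-0.0193, 0.0253, 0.0022, 0, 0, np.float64(0.1337), 1] 
[-0.0157, 0.0277, 0.0022, 0, 0, np.float64(0.1337), 1] 

[-0.0119, 0.0295, 0.0022, 0, 0, np.float64(0.1337), 1] 
[-0.0079, 0.0308, 0.0022, 0, 0, np.float64(0.1337), 1] 
[-0.0037, 0.0316, 0.0022, 0, 0, np.float64(0.1337), 1] 
[0.0006, 0.0318, 0.0022, 0, 0, np.float64(0.1337), 1] 
[0.0048, 0.0315, 0.0022, 0, 0, np.float64(0.1337), 1]
```

Emit:
jog_arm(
  motion=[
    [-0.022, -0.023, 0.002, 0, 0, 0.134, 0.3],
    [-0.025, -0.02, 0.002, 0, 0, 0.134, 0.3],
    [-0.027, -0.017, 0.002, 0, 0, 0.134, 0.3],
    [-0.029, -0.013, 0.002, 0, 0, 0.134, 0.3],
    [-0.031, -0.009, 0.002, 0, 0, 0.134, 0.3],
  ],
)

```text
time_s: 0.6
ee_pos: [0.2188, 0.3886, 0.1951]
eef_rot: [-3.141, 0.0, 2.202]
force: [0.8, -0.6, -0.6]
grip_width: 0.0617
grip_force: 0.0
```

Emit:
jog_arm(
  motion=[
    [-0.032, -0.005, 0.002, 0, 0, 0.134, 0.3],
    [-0.032, 0, 0.002, 0, 0, 0.134, 0.3],
    [-0.032, 0.004, 0.002, 0, 0, 0.134, 0.3],
    [-0.031, 0.008, 0.002, 0, 0, 0.134, 0.3],
    [-0.03, 0.012, 0.002, 0, 0, 0.134, 0.3],
  ],
)

```text
time_s: 1.1
ee_pos: [0.2945, 0.2466, 0.1853]
eef_rot: [-3.141, 0.0, 1.532]
force: [0.0, -0.2, -0.2]
grip_width: 0.0611
grip_force: 0.0
```

Emit:
jog_arm(
  motion=[
    [-0.028, 0.016, 0.002, 0, 0, 0.134, 0.3],
    [-0.025, 0.019, 0.002, 0, 0, 0.134, 0.3],
    [-0.023, 0.022, 0.002, 0, 0, 0.134, 0.3],
    [-0.019, 0.025, 0.002, 0, 0, 0.134, 0.3],
    [-0.016, 0.028, 0.002, 0, 0, 0.134, 0.3],
  ],
)

```text
time_s: 1.6
ee_pos: [0.3679, 0.1055, 0.1753]
eef_rot: [-3.141, 0.0, 0.862]
force: [0.7, 0.2, -0.2]
grip_width: 0.0612
grip_force: 0.0
```

Emit:
jog_arm(
  motion=[
    [-0.012, 0.03, 0.002, 0, 0, 0.134, 0.3],
    [-0.008, 0.031, 0.002, 0, 0, 0.134, 0.3],
    [-0.004, 0.032, 0.002, 0, 0, 0.134, 0.3],
    [0.001, 0.032, 0.002, 0, 0, 0.134, 0.3],
    [0.005, 0.031, 0.002, 0, 0, 0.134, 0.3],
  ],
)

```text
time_s: 2.1
ee_pos: [0.4428, -0.0361, 0.1652]
eef_rot: [-3.141, 0.0, 0.192]
force: [-0.0, 1.0, -0.0]
grip_width: 0.0608
grip_force: 0.0
```

```bash
python3 -c "
from h import *
st();plan([*jw(-.18,0),.06],YAW,5)"
```

```text
t 2.1 p [ 0.4428 -0.0361  0.1652] jig [-0.1805 -0.0048] rot [-3.1415e+00  3.0000e-04  1.9200e-01] F [-0.  1. -0.] w 0.06081318453827151 0.0 q [-0.16  0.1   1.85  0.    1.18  1.22]
[0.0001, -0.001, 0.021, 0, 0, np.float64(-0.0023), 1] 
[0.0001, -0.001, 0.021, 0, 0, np.float64(-0.0023), 1] 
[0.0001, -0.001, 0.021, 0, 0, np.float64(-0.0023), 1] 
[0.0001, -0.001, 0.021, 0, 0, np.float64(-0.0023), 1] 
[0.0001, -0.001, 0.021, 0, 0, np.float64(-0.0023), 1]
```

Emit:
jog_arm(
  motion=[
    [0, -0.001, 0.029, 0, 0, -0.0025, 0.3],
    [0, 0, 0.029, 0, 0, -0.0025, 0.3],
    [0, 0, 0.029, 0, 0, -0.0025, 0.3],
    [0, -0.001, 0.029, 0, 0, -0.0025, 0.3],
    [0, 0, 0.029, 0, 0, -0.0025, 0.3],
  ],
)

```text
time_s: 2.6
ee_pos: [0.4418, -0.0327, 0.0192]
eef_rot: [-3.142, 0.0, 0.21]
force: [0.8, 0.5, 0.1]
grip_width: 0.0612
grip_force: 0.0
```

Emit:
jog_arm(
  motion=[
    [0.008, 0, 0, 0, 0, 0, 0.3],
    [0.008, 0, 0, 0, 0, 0, 0.3],
    [0.008, 0, 0, 0, 0, 0, 0.3],
    [0.006, 0, 0, 0, 0, 0, 0.3],
    [0.006, 0, 0, 0, 0, 0, 0.3],
  ],
)

```text
time_s: 3.1
ee_pos: [0.478, -0.0252, 0.0212]
eef_rot: [3.141, -0.001, 0.21]
force: [-3.0, -0.7, 1.7]
grip_width: 0.0611
grip_force: 1.4
```

Emit:
jog_arm(
  motion=[
    [0.004, 0, 0, 0, 0, 0, 0.3],
    [0.003, 0, 0, 0, 0, 0, 0.3],
    [0.003, 0, 0, 0, 0, 0, 0.3],
    [0.002, 0, 0, 0, 0, 0, 0.3],
  ],
)

```text
time_s: 3.5
ee_pos: [0.4891, -0.0227, 0.0205]
eef_rot: [-3.142, 0.0, 0.21]
force: [-2.8, -0.7, 2.4]
grip_width: 0.0613
grip_force: 1.4
```

```bash
python3 -c "
from h import *
st()"
```

```text
t 3.5 p [ 0.4891 -0.0227  0.0205] jig [-0.1324 -0.0011] rot [-3.1416e+00  1.0000e-04  2.1030e-01] F [-2.8 -0.7  2.4] w 0.06127243960794567 1.4437970146536827 q [-0.12  0.42  1.85 -0.    0.88  1.24]
```

Emit:
jog_arm(
  motion=[
    [0.003, 0, 0, 0, 0, 0.0035, 0.3],
    [0.003, 0, 0, 0, 0, 0.0035, 0.3],
    [0.002, 0, 0, 0, 0, 0, 0.3],
    [0.002, 0, 0, 0, 0, 0, 0.3],
  ],
)

```text
time_s: 3.9
ee_pos: [0.4989, -0.0206, 0.0204]
eef_rot: [-3.142, 0.0, 0.203]
force: [-2.6, -0.2, 1.1]
grip_width: 0.0612
grip_force: 1.4
```

Emit:
jog_arm(
  motion=[
    [0.001, 0, 0, 0, 0, 0, 0.3],
    [0.001, 0, 0, 0, 0, 0, 0.3],
  ],
)

```text
time_s: 4.1
ee_pos: [0.5008, -0.0203, 0.0204]
eef_rot: [-3.142, 0.0, 0.203]
force: [-2.6, 0.4, 0.4]
grip_width: 0.0608
grip_force: 1.3
```

Emit:
jog_arm(
  motion=[
    [0.001, 0, 0, 0, 0, 0, 0.3],
  ],
)

```text
time_s: 4.2
ee_pos: [0.5018, -0.0201, 0.0204]
eef_rot: [-3.142, 0.0, 0.203]
force: [-2.7, -0.5, 0.4]
grip_width: 0.0614
grip_force: 1.1
```

Emit:
jog_arm(
  motion=[
    [0.001, 0, 0, 0, 0, 0, 0.3],
  ],
)

```text
time_s: 4.3
ee_pos: [0.5028, -0.0199, 0.0204]
eef_rot: [3.142, -0.0, 0.203]
force: [-2.8, -0.4, 0.6]
grip_width: 0.0611
grip_force: 1.1
```

Emit:
jog_arm(
  motion=[
    [0.001, 0, 0, 0, 0, 0, 0.3],
  ],
)

```text
time_s: 4.4
ee_pos: [0.5033, -0.0198, 0.0204]
eef_rot: [-3.141, 0.001, 0.203]
force: [-11.2, -3.5, 9.4]
grip_width: 0.0612
grip_force: 5.7
```

Emit:
jog_arm(
  motion=[
    [0.0005, 0, 0, 0, 0, 0, 0.3],
  ],
)

```text
time_s: 4.5
ee_pos: [0.5033, -0.0198, 0.0204]
eef_rot: [-3.141, 0.003, 0.203]
force: [-12.9, -3.3, 9.9]
grip_width: 0.0609
grip_force: 6.5
```

Emit:
jog_arm(
  motion=[
    [0.0005, 0, 0, 0, 0, 0, 0.3],
  ],
)

```text
time_s: 4.6
ee_pos: [0.5033, -0.0198, 0.0204]
eef_rot: [-3.141, 0.004, 0.203]
force: [-16.4, -4.0, 12.5]
grip_width: 0.0611
grip_force: 8.4
```

Emit:
jog_arm(
  motion=[
    [0.0005, 0, 0, 0, 0, 0, 0.3],
  ],
)

```text
time_s: 4.7
ee_pos: [0.5033, -0.0197, 0.0204]
eef_rot: [-3.141, 0.005, 0.203]
force: [-18.8, -5.7, 15.7]
grip_width: 0.0612
grip_force: 10.4
```

Emit:
jog_arm(
  motion=[
    [-0.005, 0, 0, 0, 0, 0, 0.3],
    [-0.03, 0, 0, 0, 0, 0, 0.3],
    [0, 0, -0.04, 0, 0, 0, 1],
    [0, 0, -0.045, 0, 0, 0, 1],
    [0, 0, -0.045, 0, 0, 0, 1],
  ],
)

```text
time_s: 5.2
ee_pos: [0.4707, -0.0264, 0.1522]
eef_rot: [3.142, -0.001, 0.203]
force: [0.0, 0.6, 0.2]
grip_width: 0.0818
grip_force: 0.0
```

```bash
python3 -c "
from h import *
st();plan([.4882,-.3326,.12],.3626,10)"
```

```text
t 5.2 p [ 0.4707 -0.0264  0.1522] jig [-0.1512 -0.001 ] rot [ 3.1416e+00 -7.0000e-04  2.0310e-01] F [0.  0.6 0.2] w 0.08176243190600606 0.0 q [-0.13  0.18  1.8   0.    1.16  1.23]
[-0.0045, 0.0303, 0.0032, 0, 0, np.float64(-0.0159), 1] 
[-0.0049, 0.0303, 0.0032, 0, 0, np.float64(-0.0159), 1] 
[-0.0054, 0.0302, 0.0032, 0, 0, np.float64(-0.0159), 1] 
[-0.0059, 0.0301, 0.0032, 0, 0, np.float64(-0.0159), 1] 
[-0.0064, 0.03, 0.0032, 0, 0, np.float64(-0.0159), 1] 

[-0.0069, 0.0299, 0.0032, 0, 0, np.float64(-0.0159), 1] 
[-0.0073, 0.0298, 0.0032, 0, 0, np.float64(-0.0159), 1] 
[-0.0078, 0.0297, 0.0032, 0, 0, np.float64(-0.0159), 1] 
[-0.0083, 0.0295, 0.0032, 0, 0, np.float64(-0.0159), 1] 
[-0.0088, 0.0294, 0.0032, 0, 0, np.float64(-0.0159), 1]
```

Emit:
jog_arm(
  motion=[
    [-0.005, 0.03, 0.003, 0, 0, -0.016, 1],
    [-0.005, 0.03, 0.003, 0, 0, -0.016, 1],
    [-0.005, 0.03, 0.003, 0, 0, -0.016, 1],
    [-0.006, 0.03, 0.003, 0, 0, -0.016, 1],
    [-0.006, 0.03, 0.003, 0, 0, -0.016, 1],
  ],
)

```text
time_s: 5.7
ee_pos: [0.4798, -0.1799, 0.1355]
eef_rot: [3.141, -0.001, 0.284]
force: [-0.3, 0.4, 0.5]
grip_width: 0.0937
grip_force: 0.0
```

Emit:
jog_arm(
  motion=[
    [-0.007, 0.03, 0.003, 0, 0, -0.016, 1],
    [-0.007, 0.03, 0.003, 0, 0, -0.016, 1],
    [-0.008, 0.03, 0.003, 0, 0, -0.016, 1],
    [-0.008, 0.03, 0.003, 0, 0, -0.016, 1],
    [-0.009, 0.029, 0.003, 0, 0, -0.016, 1],
  ],
)

```text
time_s: 6.2
ee_pos: [0.489, -0.3339, 0.1204]
eef_rot: [3.141, -0.001, 0.364]
force: [0.6, 0.5, -0.2]
grip_width: 0.0944
grip_force: 0.0
```

```bash
python3 -c "
from h import *
st();im=ctrl.camera('wrist')[:,:,::-1];cv2.imwrite('pics/wr.png',im)
im=ctrl.camera('top')[:,:,::-1];cv2.imwrite('pics/t1.png',np.ascontiguousarray(cv2.resize(im[145:310,245:385],None,fx=3.6,fy=3.6,interpolation=cv2.INTER_CUBIC)))
plan([.4882,-.3326,.004],.3626,5)"
```

```text
t 6.2 p [ 0.489  -0.3339  0.1204] jig [-0.1954 -0.3058] rot [ 3.1407e+00 -8.0000e-04  3.6390e-01] F [ 0.6  0.5 -0.2] w 0.0944142027685219 0.0 q [-0.66  0.47  1.49  0.    1.18  0.55]
[0.0001, -0.0005, 0.0232, 0, 0, np.float64(-0.0003), 1] 
[0.0001, -0.0005, 0.0232, 0, 0, np.float64(-0.0003), 1] 
[0.0001, -0.0005, 0.0232, 0, 0, np.float64(-0.0003), 1] 
[0.0001, -0.0005, 0.0232, 0, 0, np.float64(-0.0003), 1] 
[0.0001, -0.0005, 0.0232, 0, 0, np.float64(-0.0003), 1]
```

View pics/wr.png

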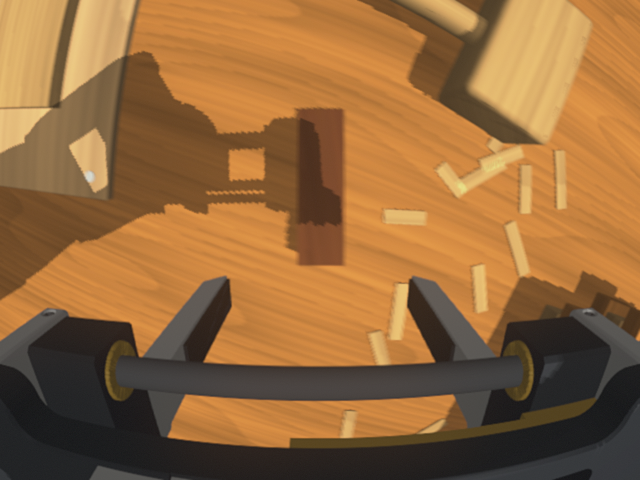

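View pics/t1.png

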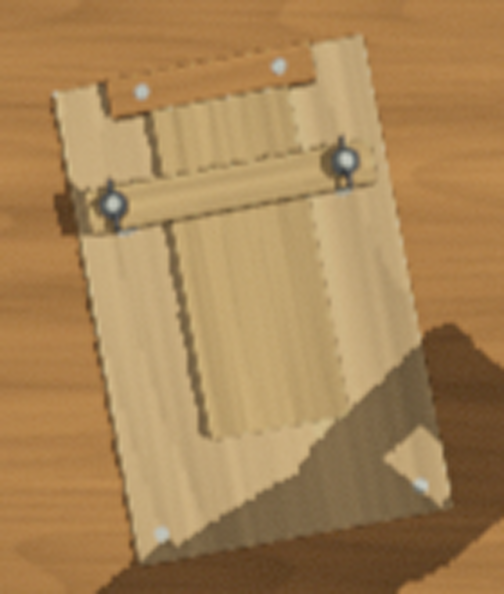

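The blank now lies square with its far end on the stop's near edge (150,112)-(290,85). In the wrist view the wedge runs (322,108)-(322,265), aligned with the tool and centred between the fingers.

Emit:
jog_arm(
  motion=[
    [0, -0.001, 0.029, 0, 0, 0, 1],
    [0, 0, 0.029, 0, 0, 0, 1],
    [0, 0, 0.029, 0, 0, 0, 1],
    [0, 0, 0.028, 0, 0, 0, 1],
    [0, 0, 0, 0, 0, 0, 1],
  ],
)

```text
time_s: 6.8
ee_pos: [0.4875, -0.3302, 0.0028]
eef_rot: [-3.138, 0.002, 0.364]
force: [0.3, 0.1, 0.5]
grip_width: 0.094
grip_force: 0.0
```

Emit:
jog_arm(
  motion=[
    [0, 0, 0, 0, 0, 0, -1],
    [0, 0, 0, 0, 0, 0, -1],
    [0, 0, 0, 0, 0, 0, -1],
    [0, 0, 0, 0, 0, 0, -1],
    [0, 0, 0, 0, 0, 0, -1],
  ],
  squeeze=25,
)

```text
time_s: 7.3
ee_pos: [0.4885, -0.3316, 0.006]
eef_rot: [3.141, -0.0, 0.363]
force: [0.0, -0.1, 0.2]
grip_width: 0.0577
grip_force: 0.0
```

Emit:
jog_arm(
  motion=[
    [0, 0, 0, 0, 0, 0, -1],
    [0, 0, -0.01, 0, 0, 0, -1],
    [0, 0, -0.03, 0, 0, 0, -1],
    [0, 0, -0.04, 0, 0, 0, -1],
    [0, 0, -0.04, 0, 0, 0, -1],
  ],
)

```text
time_s: 7.8
ee_pos: [0.4881, -0.3313, 0.1274]
eef_rot: [-3.141, 0.0, 0.363]
force: [0.7, -0.4, 0.5]
grip_width: 0.0175
grip_force: 0.0
```

```bash
python3 -c "
from h import *
st();plan([*jw(-.115,-.002),.124],YAW,10,g=-1)
im=ctrl.camera('wrist')[:,:,::-1];cv2.imwrite('pics/wr2.png',im[60:400,140:500])"
```

```text
t 7.8 p [ 0.4881 -0.3313  0.1274] jig [-0.1958 -0.3031] rot [-3.1413e+00  2.0000e-04  3.6330e-01] F [ 0.7 -0.4  0.5] w 0.01746021765772413 0.0 q [-0.66  0.46  1.49  0.    1.19  0.55]
[0.0128, -0.0284, 0.0003, 0, 0, np.float64(0.016), -1] 
[0.0123, -0.0286, 0.0003, 0, 0, np.float64(0.016), -1] 
[0.0118, -0.0288, 0.0003, 0, 0, np.float64(0.016), -1] 
[0.0114, -0.029, 0.0003, 0, 0, np.float64(0.016), -1] 
[0.0109, -0.0292, 0.0003, 0, 0, np.float64(0.016), -1] 

[0.0105, -0.0294, 0.0003, 0, 0, np.float64(0.016), -1] 
[0.01, -0.0295, 0.0003, 0, 0, np.float64(0.016), -1] 
[0.0095, -0.0297, 0.0003, 0, 0, np.float64(0.016), -1] 
[0.009, -0.0298, 0.0003, 0, 0, np.float64(0.016), -1] 
[0.0086, -0.03, 0.0003, 0, 0, np.float64(0.016), -1]
```

View pics/wr2.png

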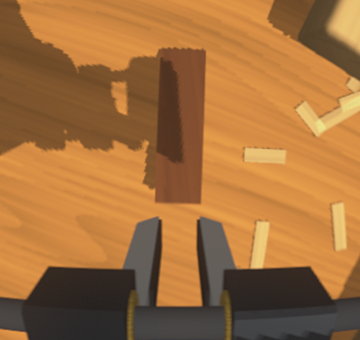

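I lifted before the fingers had closed. The wedge still lies where it was ((180,125) in the crop), so I open and grip again, this time waiting for the grip.

Emit:
jog_arm(
  motion=[
    [0, 0, 0, 0, 0, 0, 1],
    [0, 0, 0, 0, 0, 0, 1],
    [0, 0, 0, 0, 0, 0, 1],
    [0, 0, 0, 0, 0, 0, 1],
    [0, 0, 0.02, 0, 0, 0, 1],
  ],
)

```text
time_s: 8.35
ee_pos: [0.4891, -0.3321, 0.1067]
eef_rot: [3.139, -0.002, 0.363]
force: [-0.5, -0.0, -0.9]
grip_width: 0.0503
grip_force: 0.0
```

Emit:
jog_arm(
  motion=[
    [0, 0, 0, 0, 0, 0, 1],
    [0, 0, 0.03, 0, 0, 0, 1],
    [0, 0, 0.03, 0, 0, 0, 0.5],
    [0, 0, 0.03, 0, 0, 0, 0.3],
    [0, 0, 0.011, 0, 0, 0, 0],
  ],
)

```text
time_s: 8.85
ee_pos: [0.4873, -0.3306, 0.0019]
eef_rot: [-3.138, 0.002, 0.363]
force: [-0.4, -0.3, 0.8]
grip_width: 0.0582
grip_force: 0.0
```

Emit:
jog_arm(
  motion=[
    [0, 0, 0, 0, 0, 0, -1],
    [0, 0, 0, 0, 0, 0, -1],
    [0, 0, 0, 0, 0, 0, -1],
    [0, 0, 0, 0, 0, 0, -1],
    [0, 0, 0, 0, 0, 0, -1],
  ],
  squeeze=25,
)

```text
time_s: 9.35
ee_pos: [0.4891, -0.332, 0.0061]
eef_rot: [3.139, -0.001, 0.363]
force: [-0.9, 0.4, 6.5]
grip_width: 0.0357
grip_force: 24.9
```

Emit:
jog_arm(
  motion=[
    [0, 0, 0, 0, 0, 0, -1],
    [0, 0, 0, 0, 0, 0, -1],
    [0, 0, 0, 0, 0, 0, -1],
  ],
)

```text
time_s: 9.65
ee_pos: [0.4891, -0.332, 0.0061]
eef_rot: [3.139, -0.001, 0.363]
force: [-0.6, 0.8, 6.7]
grip_width: 0.0358
grip_force: 24.9
```

Emit:
jog_arm(
  motion=[
    [0, 0, -0.01, 0, 0, 0, -1],
    [0, 0, -0.03, 0, 0, 0, -1],
    [0, 0, -0.04, 0, 0, 0, -1],
    [0, 0, -0.04, 0, 0, 0, -1],
    [0, 0, 0, 0, 0, 0, -1],
  ],
)

```text
time_s: 10.15
ee_pos: [0.4902, -0.3329, 0.1311]
eef_rot: [3.133, -0.005, 0.363]
force: [0.1, -0.1, -0.6]
grip_width: 0.0358
grip_force: 24.9
```

Emit:
jog_arm(
  motion=[
    [0.013, -0.028, 0, 0, 0, 0.016, -1],
    [0.012, -0.029, 0, 0, 0, 0.016, -1],
    [0.012, -0.029, 0, 0, 0, 0.016, -1],
    [0.011, -0.029, 0, 0, 0, 0.016, -1],
    [0.011, -0.029, 0, 0, 0, 0.016, -1],
  ],
)

```text
time_s: 10.65
ee_pos: [0.497, -0.1747, 0.1245]
eef_rot: [-3.141, 0.0, 0.283]
force: [-0.1, 0.3, -0.9]
grip_width: 0.0356
grip_force: 24.9
```

Emit:
jog_arm(
  motion=[
    [0.01, -0.029, 0, 0, 0, 0.016, -1],
    [0.01, -0.03, 0, 0, 0, 0.016, -1],
    [0.009, -0.03, 0, 0, 0, 0.016, -1],
    [0.009, -0.03, 0, 0, 0, 0.016, -1],
    [0.009, -0.03, 0, 0, 0, 0.016, -1],
  ],
)

```text
time_s: 11.15
ee_pos: [0.5054, -0.0187, 0.1245]
eef_rot: [-3.142, 0.0, 0.203]
force: [1.0, 0.3, 0.4]
grip_width: 0.0356
grip_force: 24.9
```

```bash
python3 -c "
from h import *
st();plan([*jw(-.115,-.002),.045],YAW,5,g=-1)
im=ctrl.camera('side')[:,:,::-1];cv2.imwrite('pics/s1.png',cv2.resize(im[140:360,180:480],None,fx=2.5,fy=2.5,interpolation=cv2.INTER_CUBIC))"
```

```text
t 11.15 p [ 0.5054 -0.0187  0.1245] jig [-0.1156 -0.0005] rot [-3.1416e+00  2.0000e-04  2.0270e-01] F [1.  0.3 0.4] w 0.035624412511858 24.931533336639404 q [-0.11  0.29  1.74 -0.    1.12  1.26]
[0.0001, 0.0003, 0.0159, 0, 0, np.float64(-0.0002), -1] 
[0.0001, 0.0003, 0.0159, 0, 0, np.float64(-0.0002), -1] 
[0.0001, 0.0003, 0.0159, 0, 0, np.float64(-0.0002), -1] 
[0.0001, 0.0003, 0.0159, 0, 0, np.float64(-0.0002), -1] 
[0.0001, 0.0003, 0.0159, 0, 0, np.float64(-0.0002), -1]
```

View pics/s1.png

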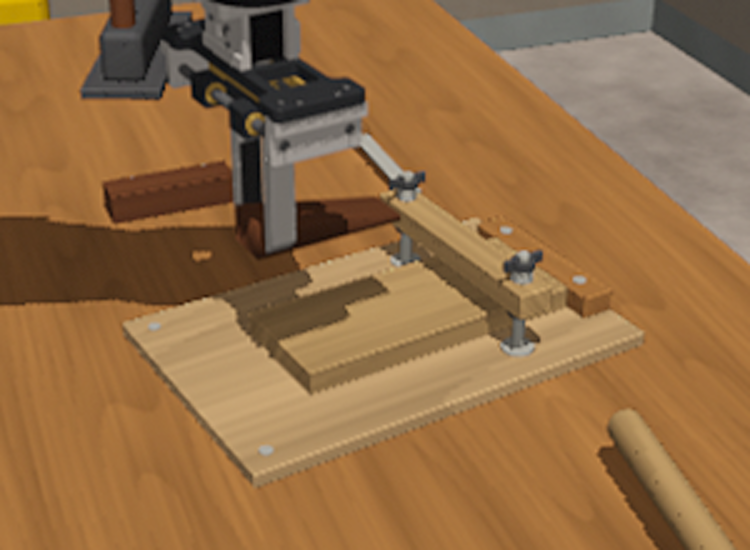

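The wedge is held with its thin end (crop (400,212)) forward; the blank and bar are clear below. I lower it onto the blank, short of the bar.

Emit:
jog_arm(
  motion=[
    [0, 0, 0.025, 0, 0, 0, -1],
    [0, 0, 0.025, 0, 0, 0, -1],
    [0, 0, 0.022, 0, 0, 0, -1],
    [0, 0, 0.011, 0, 0, 0, -1],
    [0, 0, 0, 0, 0, 0, -1],
  ],
)

```text
time_s: 11.7
ee_pos: [0.5051, -0.02, 0.0404]
eef_rot: [-3.141, 0.002, 0.203]
force: [1.0, -1.0, -0.5]
grip_width: 0.0358
grip_force: 24.9
```

Emit:
jog_arm(
  motion=[
    [0, 0, 0.001, 0, 0, 0, -1],
    [0, 0, 0.001, 0, 0, 0, -1],
  ],
)

```text
time_s: 11.9
ee_pos: [0.5064, -0.0201, 0.0405]
eef_rot: [3.141, -0.002, 0.203]
force: [-0.1, 0.1, -0.1]
grip_width: 0.0358
grip_force: 24.9
```

Emit:
jog_arm(
  motion=[
    [0, 0, 0.001, 0, 0, 0, -1],
  ],
)

```text
time_s: 12.0
ee_pos: [0.5062, -0.0201, 0.0392]
eef_rot: [3.141, -0.001, 0.203]
force: [-0.2, -0.1, -1.8]
grip_width: 0.0358
grip_force: 24.9
```

Emit:
jog_arm(
  motion=[
    [0, 0, 0.001, 0, 0, 0, -1],
    [0, 0, 0, 0, 0, 0, -1],
  ],
)

```text
time_s: 12.2
ee_pos: [0.5061, -0.0201, 0.0381]
eef_rot: [3.141, -0.001, 0.203]
force: [-2.5, 0.1, 5.2]
grip_width: 0.0357
grip_force: 24.9
```

Emit:
jog_arm(
  motion=[
    [0, 0, 0.0005, 0, 0, 0, -1],
    [0, 0, 0, 0, 0, 0, -1],
  ],
)

```text
time_s: 12.4
ee_pos: [0.5061, -0.0201, 0.038]
eef_rot: [3.141, -0.001, 0.203]
force: [-5.9, 0.9, 13.2]
grip_width: 0.0356
grip_force: 24.9
```

```bash
python3 -c "
from h import *
st()"
```

```text
t 12.4 p [ 0.5061 -0.0201  0.038 ] jig [-0.1153 -0.0019] rot [ 3.1412e+00 -8.0000e-04  2.0340e-01] F [-5.9  0.9 13.2] w 0.035590699772934324 24.930186420679092 q [-0.11  0.42  1.8  -0.    0.93  1.26]
```

Emit:
jog_arm(
  motion=[
    [0, 0, -0.0012, 0, 0, 0, -1],
    [0.01, 0, 0, 0, 0, 0, -1],
    [0.012, 0, 0, 0, 0, 0, -1],
    [0.012, 0, 0, 0, 0, 0, -1],
    [0.012, 0, 0, 0, 0, 0, -1],
  ],
)

```text
time_s: 12.9
ee_pos: [0.552, -0.0105, 0.0381]
eef_rot: [3.142, -0.0, 0.203]
force: [-1.9, -0.3, 2.5]
grip_width: 0.0359
grip_force: 24.9
```

Emit:
jog_arm(
  motion=[
    [0.01, 0, 0, 0, 0, 0, -1],
    [0.008, 0, 0, 0, 0, 0, -1],
    [0.006, 0, 0, 0, 0, 0, -1],
    [0.004, 0, 0, 0, 0, 0, -1],
  ],
)

```text
time_s: 13.3
ee_pos: [0.5787, -0.005, 0.0381]
eef_rot: [3.142, 0.0, 0.203]
force: [-1.6, 0.4, 3.0]
grip_width: 0.0354
grip_force: 24.9
```

Emit:
jog_arm(
  motion=[
    [0.003, 0, 0, 0, 0, 0, -1],
    [0.003, 0, 0, 0, 0, 0, -1],
  ],
)

```text
time_s: 13.5
ee_pos: [0.5843, -0.0039, 0.0381]
eef_rot: [-3.142, 0.0, 0.203]
force: [-1.5, 0.2, 1.4]
grip_width: 0.0358
grip_force: 24.9
```

```bash
python3 -c "
from h import *
st()"
```

```text
t 13.5 p [ 0.5843 -0.0039  0.0381] jig [-0.0354 -0.0018] rot [-3.1416e+00  1.0000e-04  2.0330e-01] F [-1.5  0.2  1.4] w 0.035753911092834344 24.932541400194168 q [-0.07  0.56  1.57 -0.    1.01  1.3 ]
```

Emit:
jog_arm(
  motion=[
    [0.003, 0, 0, 0, 0, 0, -1],
    [0.003, 0, 0, 0, 0, 0, -1],
  ],
)

```text
time_s: 13.7
ee_pos: [0.5902, -0.0027, 0.0381]
eef_rot: [3.142, 0.0, 0.203]
force: [-1.3, -0.9, 1.3]
grip_width: 0.0361
grip_force: 24.9
```

Emit:
jog_arm(
  motion=[
    [0.002, 0, 0, 0, 0, 0, -1],
    [0.002, 0, 0, 0, 0, 0, -1],
  ],
)

```text
time_s: 13.9
ee_pos: [0.5941, -0.0018, 0.0381]
eef_rot: [-3.142, 0.0, 0.203]
force: [-1.5, -0.2, 2.2]
grip_width: 0.0359
grip_force: 24.9
```

Emit:
jog_arm(
  motion=[
    [0.002, 0, 0, 0, 0, 0, -1],
    [0.002, 0, 0, 0, 0, 0, -1],
  ],
)

```text
time_s: 14.1
ee_pos: [0.5981, -0.001, 0.0382]
eef_rot: [-3.142, -0.0, 0.203]
force: [-2.0, -0.3, 1.1]
grip_width: 0.0358
grip_force: 24.9
```

Emit:
jog_arm(
  motion=[
    [0.002, 0, 0, 0, 0, 0, -1],
    [0.002, 0, 0, 0, 0, 0, -1],
  ],
)

```text
time_s: 14.3
ee_pos: [0.6019, -0.0002, 0.0381]
eef_rot: [-3.142, 0.0, 0.203]
force: [-1.7, -0.8, 1.1]
grip_width: 0.0358
grip_force: 24.9
```

Emit:
jog_arm(
  motion=[
    [0.002, 0, 0, 0, 0, 0, -1],
    [0.002, 0, 0, 0, 0, 0, -1],
  ],
)

```text
time_s: 14.5
ee_pos: [0.6059, 0.0006, 0.0381]
eef_rot: [3.142, -0.0, 0.203]
force: [-1.0, -0.6, 2.2]
grip_width: 0.0356
grip_force: 24.9
```

Emit:
jog_arm(
  motion=[
    [0.002, 0, 0, 0, 0, 0, -1],
    [0.002, 0, 0, 0, 0, 0, -1],
  ],
)

```text
time_s: 14.7
ee_pos: [0.6098, 0.0014, 0.0382]
eef_rot: [3.142, 0.0, 0.203]
force: [-1.5, 0.3, 0.6]
grip_width: 0.0356
grip_force: 24.9
```

Emit:
jog_arm(
  motion=[
    [0.002, 0, 0, 0, 0, 0, -1],
    [0.002, 0, 0, 0, 0, 0, -1],
  ],
)

```text
time_s: 14.9
ee_pos: [0.6137, 0.0022, 0.0381]
eef_rot: [-3.142, 0.0, 0.203]
force: [-2.3, -0.2, 2.4]
grip_width: 0.036
grip_force: 24.9
```

Emit:
jog_arm(
  motion=[
    [0.002, 0, 0, 0, 0, 0, -1],
    [0.002, 0, 0, 0, 0, 0, -1],
  ],
)

```text
time_s: 15.1
ee_pos: [0.6176, 0.003, 0.0382]
eef_rot: [3.142, -0.0, 0.203]
force: [-0.9, -0.5, 1.0]
grip_width: 0.0359
grip_force: 24.9
```

Emit:
jog_arm(
  motion=[
    [0.002, 0, 0, 0, 0, 0, -1],
    [0.002, 0, 0, 0, 0, 0, -1],
  ],
)

```text
time_s: 15.3
ee_pos: [0.6215, 0.0038, 0.0382]
eef_rot: [-3.142, 0.0, 0.203]
force: [-1.6, -0.3, 0.9]
grip_width: 0.0357
grip_force: 24.9
```

Emit:
jog_arm(
  motion=[
    [0.001, 0, 0, 0, 0, 0, -1],
    [0.001, 0, 0, 0, 0, 0, -1],
  ],
)

```text
time_s: 15.5
ee_pos: [0.6234, 0.0042, 0.0381]
eef_rot: [3.142, 0.0, 0.203]
force: [-2.5, -0.3, 1.9]
grip_width: 0.036
grip_force: 24.9
```

Emit:
jog_arm(
  motion=[
    [0.001, 0, 0, 0, 0, 0, -1],
    [0.001, 0, 0, 0, 0, 0, -1],
  ],
)

```text
time_s: 15.7
ee_pos: [0.6254, 0.0046, 0.0382]
eef_rot: [3.142, 0.0, 0.203]
force: [-1.2, -0.5, 1.9]
grip_width: 0.0359
grip_force: 24.9
```

```bash
python3 -c "
from h import *
st()"
```

```text
t 15.7 p [0.6254 0.0046 0.0382] jig [ 0.0065 -0.0019] rot [3.1416 0.     0.2033] F [-1.2 -0.5  1.9] w 0.03590620100715055 24.932743683457375 q [-0.05  0.64  1.44 -0.    1.06  1.32]
```

```bash
python3 -c "
from h import *
im=ctrl.camera('side')[:,:,::-1];cv2.imwrite('pics/s2.png',cv2.resize(im[190:320,260:450],None,fx=4,fy=4,interpolation=cv2.INTER_CUBIC))"
```

```text
(no output)
```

View pics/s2.png

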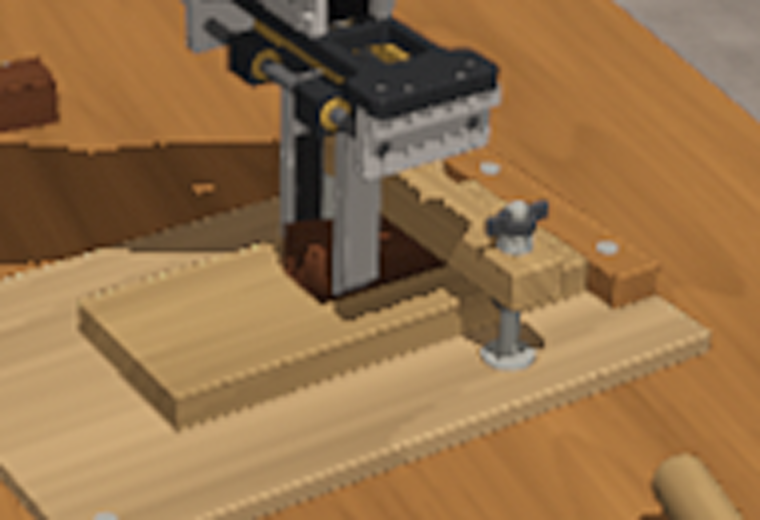

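The thin end is well under the bar and there is about 30 mm between finger and bar, with no contact force yet. I continue in 1 mm steps.

Emit:
jog_arm(
  motion=[
    [0.001, 0, 0, 0, 0, 0, -1],
    [0.001, 0, 0, 0, 0, 0, -1],
  ],
)

```text
time_s: 15.95
ee_pos: [0.6273, 0.005, 0.0382]
eef_rot: [3.142, -0.0, 0.203]
force: [-1.3, -0.7, 1.6]
grip_width: 0.0357
grip_force: 24.9
```

Emit:
jog_arm(
  motion=[
    [0.001, 0, 0, 0, 0, 0, -1],
    [0.001, 0, 0, 0, 0, 0, -1],
  ],
)

```text
time_s: 16.15
ee_pos: [0.6293, 0.0054, 0.0382]
eef_rot: [3.142, -0.0, 0.203]
force: [-1.3, 0.0, 2.1]
grip_width: 0.0359
grip_force: 24.9
```

Emit:
jog_arm(
  motion=[
    [0.001, 0, 0, 0, 0, 0, -1],
    [0.001, 0, 0, 0, 0, 0, -1],
  ],
)

```text
time_s: 16.35
ee_pos: [0.6313, 0.0058, 0.0382]
eef_rot: [-3.142, 0.0, 0.203]
force: [-0.8, -0.3, 1.7]
grip_width: 0.0354
grip_force: 24.9
```

Emit:
jog_arm(
  motion=[
    [0, 0, 0, 0, 0, 0, 0.3],
    [0, 0, 0, 0, 0, 0, 0.3],
    [0, 0, 0, 0, 0, 0, 0.3],
    [0, 0, 0, 0, 0, 0, 0.3],
  ],
)

```text
time_s: 16.75
ee_pos: [0.6312, 0.0058, 0.0381]
eef_rot: [3.142, -0.0, 0.203]
force: [0.0, 0.5, -0.6]
grip_width: 0.0605
grip_force: 0.0
```

Emit:
jog_arm(
  motion=[
    [-0.01, 0, 0, 0, 0, 0, 0.3],
    [-0.02, 0, 0, 0, 0, 0, 0.3],
    [-0.02, 0, 0, 0, 0, 0, 0.3],
    [0, 0, 0, 0, 0, 0, -1],
    [0, 0, 0, 0, 0, 0, -1],
  ],
)

```text
time_s: 17.25
ee_pos: [0.5828, -0.0043, 0.0386]
eef_rot: [3.141, -0.001, 0.203]
force: [1.4, 0.1, -0.5]
grip_width: 0.0488
grip_force: 0.0
```

Emit:
jog_arm(
  motion=[
    [0, 0, 0, 0, 0, 0, -1],
    [0, 0, 0, 0, 0, 0, -1],
    [0, 0, 0, 0, 0, 0, -1],
    [0, 0, 0, 0, 0, 0, -1],
    [0, 0, 0, 0, 0, 0, -1],
  ],
)

```text
time_s: 17.75
ee_pos: [0.5823, -0.0042, 0.0381]
eef_rot: [-3.142, 0.0, 0.203]
force: [0.0, 0.3, 0.2]
grip_width: 0.0083
grip_force: 0.0
```

```bash
python3 -c "
from h import *
st()"
```

```text
t 17.75 p [ 0.5823 -0.0042  0.0381] jig [-0.0375 -0.0018] rot [-3.1416e+00  1.0000e-04  2.0340e-01] F [0.  0.3 0.2] w 0.008333095288465122 0.0 q [-0.07  0.56  1.58  0.    1.01  1.3 ]
```

Emit:
jog_arm(
  motion=[
    [0.008, 0, 0, 0, 0, 0, -1],
    [0.006, 0, 0, 0, 0, 0, -1],
    [0.004, 0, 0, 0, 0, 0, -1],
    [0.003, 0, 0, 0, 0, 0, -1],
  ],
)

```text
time_s: 18.15
ee_pos: [0.6032, 0.0001, 0.038]
eef_rot: [-3.142, 0.0, 0.203]
force: [0.4, 0.5, 0.3]
grip_width: 0.0005
grip_force: 0.0
```

Emit:
jog_arm(
  motion=[
    [0.002, 0, 0, 0, 0, 0, -1],
    [0.002, 0, 0, 0, 0, 0, -1],
  ],
)

```text
time_s: 18.35
ee_pos: [0.6068, 0.0008, 0.0381]
eef_rot: [-3.142, 0.0, 0.203]
force: [0.7, 1.3, -0.6]
grip_width: 0.0002
grip_force: 0.0
```

Emit:
jog_arm(
  motion=[
    [0.002, 0, 0, 0, 0, 0, -1],
  ],
)

```text
time_s: 18.45
ee_pos: [0.6087, 0.0012, 0.0381]
eef_rot: [-3.142, 0.0, 0.203]
force: [-0.9, -0.6, 0.6]
grip_width: 0.0005
grip_force: 0.6
```

Emit:
jog_arm(
  motion=[
    [0.001, 0, 0, 0, 0, 0, -1],
  ],
)

```text
time_s: 18.55
ee_pos: [0.6094, 0.0013, 0.0381]
eef_rot: [-3.142, 0.001, 0.203]
force: [-4.1, -1.7, 2.4]
grip_width: 0.0005
grip_force: 2.3
```

Emit:
jog_arm(
  motion=[
    [0.001, 0, 0, 0, 0, 0, -1],
  ],
)

```text
time_s: 18.65
ee_pos: [0.6101, 0.0014, 0.0381]
eef_rot: [-3.142, 0.001, 0.203]
force: [-7.6, -1.3, 3.9]
grip_width: 0.0008
grip_force: 3.4
```

Emit:
jog_arm(
  motion=[
    [0.001, 0, 0, 0, 0, 0, -1],
  ],
)

```text
time_s: 18.75
ee_pos: [0.6108, 0.0015, 0.0381]
eef_rot: [-3.141, 0.002, 0.203]
force: [-9.3, -3.3, 5.1]
grip_width: 0.0005
grip_force: 4.7
```

Emit:
jog_arm(
  motion=[
    [0.001, 0, 0, 0, 0, 0, -1],
  ],
)

```text
time_s: 18.85
ee_pos: [0.6116, 0.0017, 0.0381]
eef_rot: [-3.141, 0.003, 0.203]
force: [-11.6, -2.8, 6.7]
grip_width: 0.0006
grip_force: 5.9
```

Emit:
jog_arm(
  motion=[
    [0.001, 0, 0, 0, 0, 0, -1],
  ],
)

```text
time_s: 18.95
ee_pos: [0.6123, 0.0018, 0.0381]
eef_rot: [-3.141, 0.004, 0.203]
force: [-13.6, -2.9, 8.0]
grip_width: 0.0004
grip_force: 7.2
```

Emit:
jog_arm(
  motion=[
    [0.001, 0, 0, 0, 0, 0, -1],
  ],
)

```text
time_s: 19.05
ee_pos: [0.6129, 0.002, 0.0381]
eef_rot: [-3.141, 0.004, 0.203]
force: [-15.8, -4.1, 9.0]
grip_width: 0.0005
grip_force: 8.4
```

Emit:
jog_arm(
  motion=[
    [0.001, 0, 0, 0, 0, 0, -1],
  ],
)

```text
time_s: 19.15
ee_pos: [0.6136, 0.0022, 0.0381]
eef_rot: [-3.141, 0.005, 0.203]
force: [-18.7, -5.2, 11.3]
grip_width: 0.0004
grip_force: 9.7
```

Emit:
jog_arm(
  motion=[
    [0.0005, 0, 0, 0, 0, 0, -1],
  ],
)

```text
time_s: 19.25
ee_pos: [0.6139, 0.0022, 0.0381]
eef_rot: [-3.141, 0.006, 0.203]
force: [-19.8, -4.4, 12.3]
grip_width: 0.0007
grip_force: 10.3
```

```bash
python3 -c "
from h import *
st()"
```

```text
t 19.25 p [0.6139 0.0022 0.0381] jig [-0.0052 -0.0019] rot [-3.1411  0.0056  0.2032] F [-19.8  -4.4  12.3] w 0.0006934928610452947 10.325508266687393 q [-0.06  0.62  1.47 -0.    1.06  1.31]
```

Emit:
jog_arm(
  motion=[
    [0, 0, 0, 0, 0, 0, -1],
    [0, 0, 0, 0, 0, 0, -1],
    [-0.003, 0, 0, 0, 0, 0, -1],
    [-0.006, 0, 0, 0, 0, 0, -1],
    [-0.02, 0, 0, 0, 0, 0, -1],
  ],
)

```text
time_s: 19.75
ee_pos: [0.588, -0.0031, 0.0381]
eef_rot: [3.141, -0.001, 0.204]
force: [-0.0, -0.4, -0.2]
grip_width: 0.0008
grip_force: 0.0
```

Emit:
jog_arm(
  motion=[
    [-0.03, 0, 0, 0, 0, 0, -1],
    [-0.04, 0, -0.02, 0, 0, 0, -1],
    [-0.04, 0, -0.04, 0, 0, 0, -1],
    [-0.02, 0, -0.04, 0, 0, 0, -1],
    [0, 0, 0, 0, 0, 0, -1],
  ],
)

```text
time_s: 20.25
ee_pos: [0.4652, -0.0291, 0.1383]
eef_rot: [3.139, -0.008, 0.203]
force: [0.2, -0.0, 0.7]
grip_width: 0.0002
grip_force: 0.0
```

```bash
python3 -c "
from h import *
st()
a=ctrl.camera('side')[:,:,::-1][190:320,260:450]
b=ctrl.camera('top')[:,:,::-1][145:310,245:385]
a=cv2.resize(a,None,fx=2.2,fy=3.4,interpolation=2);b=cv2.resize(b,(375,442),interpolation=2)
cv2.imwrite('pics/f.png',np.hstack([a,b]))"
```

```text
t 20.25 p [ 0.4652 -0.0291  0.1383] jig [-0.1572 -0.0025] rot [ 3.1388 -0.0077  0.2027] F [ 0.2 -0.   0.7] w 0.00022741946904912368 0.0 q [-0.14  0.18  1.84  0.    1.12  1.23]
```

View pics/f.png

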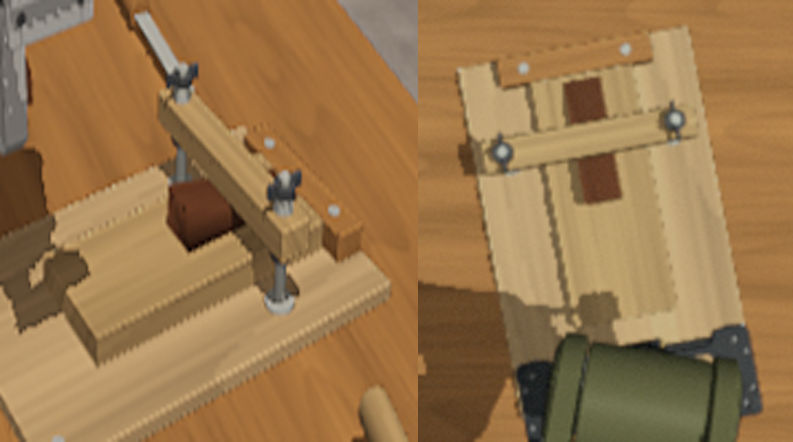

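The wedge sits straight under the bar, with its thick end at about (600,190) and thin end at (585,85). The blank is still on the stop, and the gripper is clear.

```bash
python3 -c "
from station import ctrl
print(ctrl.hand_in())"
```

```text
the job is handed in; nothing more can be done
None
```

The job is handed in: the blank is against the end stop, the wedge was pushed in under the crossbar with about 20 N and stayed in place after release, and the offcut, mallet and chisel were not touched (20.25 s on the clock at my last reading, no verdict shown).

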